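# Cap the open glue stick until it clicks

### The job

The orange glue stick standing on the desk has been left open: put its orange cap on and push it straight down, through the click, until it sits fully home on the barrel with no gap, the stick still standing upright on the desk. Keep pushing after the click and do not let go: the job finishes while you still hold the cap firmly pressed down. Do not tip the glue stick over, and leave the blue glue stick, the pencil sharpener and the stapler alone.

Things in the scene. Friction and masses are not known exactly. Their poses are not given: they have to be found in the camera images.
- stick: the open orange glue stick, loose, standing upright on the desk, about 55 g: 94 mm tall, underside Ø 32 mm, cream barrel Ø 35 mm with orange label and white stripe up to a flat shoulder at 70 mm, then a bare cream neck Ø 23 mm with violet glue on top. Round the neck, 77 mm above the desk, runs a springy snap bead Ø 30 mm. Origin: centre of the underside; z up along its axis; its yaw does not matter
- stick_shoulder (a point): centre of the flat shoulder of the orange glue stick, 70 mm above its underside; the rim of the cap rests here when it is fully home
- stick_neck_top (a point): centre of the top of the neck of the orange glue stick, 94 mm above its underside; the neck's top edge is bevelled by 1.5 mm
- cap: the orange cap, loose, 15 g, standing mouth down on the desk: a round closed-top cylinder, Ø 35 mm outside, 36 mm tall, inside Ø 31 mm and 33 mm deep (any yaw will do). Inside, 3 mm above the mouth, a lip Ø 26 mm with 45 degree flanks that guide it over the neck (1.5 mm play all round). Origin: centre of the mouth, its lowest face; z up towards the closed top
- cap_mouth (a point): centre of the mouth (lower rim) of the orange cap. Going on, the lip meets the bead with the mouth still about 7 mm above the shoulder; the push needed then rises to some 8 to 14 N, about 5 to 6 mm above the shoulder, drops sharply as the lip snaps under the bead (the click), and rises again when the mouth meets the shoulder. Not clicked, the cap stays 7 mm too high
- cap_top (a point): centre of the closed top of the orange cap, 36 mm above its mouth
- blue_stick: bystander: a blue glue stick with its blue cap on, loose, Ø 35 mm, 106 mm tall; origin: centre of the underside, z up
- sharpener: bystander: a round green and white pencil sharpener, loose, Ø 42 mm, 46 mm tall; origin: centre of the underside, z up
- stapler: bystander: a black desk stapler, loose, 152 mm long (its x), 36 mm wide (its y), 46 mm tall; origin: centre of the underside
Mind the look-alikes: they are no part of the job. Several things look just like the cap: the one meant starts farthest to the robot's right. Leave any turquoise look-alike of the stick alone.

How it is judged (in metres and radians):
At the end, for the whole second after the job is handed in: Cap mouth within 3 mm of the centre of the stick's shoulder, cap and stick in line within 0.12 rad, stick upright on the desk within 0.1 rad; the gripper still on the cap (over 2 N) and pushing, so that the cap bears on the stick with over 4 N, through the last second (distance between cap_mouth and stick_shoulder below 0.003 m and angle between the z axis of cap and the z axis of stick, either way round below 0.12 rad and angle between stick's own z axis and vertical below 0.1 rad and height (world z) of stick below 0.004 m and contact force between cap and stick above 4 N and contact force between the fingers and cap above 2 N); the arm keeps its last pose, push and grip.
It fails at once if the orange glue stick is tipped over (beyond 0.4 rad) (angle between stick's own z axis and vertical above 0.4 rad).
It fails at once if the blue glue stick is moved more than 20 mm or tipped beyond 0.3 rad (distance of blue_stick from where it was at the start of the episode above 0.02 m or angle between blue_stick's own z axis and vertical above 0.3 rad).
It fails at once if the pencil sharpener is moved more than 20 mm or tipped beyond 0.3 rad (distance of sharpener from where it was at the start of the episode above 0.02 m or angle between sharpener's own z axis and vertical above 0.3 rad).
It fails at once if the stapler is moved more than 20 mm or tipped beyond 0.3 rad (distance of stapler from where it was at the start of the episode above 0.02 m or angle between stapler's own z axis and vertical above 0.3 rad).
It also fails if it takes over 42 s, if anything falls off the work surface, if the arm or the gripper's body presses on something with over 40 N, if the wrist force passes 120 N, or if a joint passes its speed limit or range.

### The arm

A 6-joint arm with a two-finger parallel gripper is mounted at the origin on the work surface. World frame = base frame: x ahead of the robot, y to its left, z up, the work surface at z = 0. Lengths are in mm, angles in rad, forces in N, time in s.
With the tool pointing down it reaches from about 300 to 775 mm from the base axis. Payload 14.6 kg.
Tool frame: the origin (TCP) lies on the front face of the gripper's body, between the roots of the fingers; the fingertips stand 97 mm ahead of it and the grasp point (between the pads) lies 78 mm ahead of it; z points along the fingers, y is the line along which they close (so a half turn about z gives the same grasp; the last joint's range is limited). The gripper opens to 94 mm and grips with 3 to 60 N. Pads are 16 mm wide; open, the fingers measure 119 mm over their backs; the gripper's body (75 mm by 177 mm) begins 78 mm behind the grasp point.
Start: joints at [1.184, 0.3, 1.521, -0, 1.321, -0.067], TCP at [172.905, 522.105, 302.646] pointing down, gripper open.
Joint ranges: [-3.03, 3.03], [-0.79, 2.21], [0.23, 2.52], [-1.04, 4.18], [0, 3.07], [-2.55, 2.55]. Speed limits (rad/s): [2.22, 2.22, 2.57, 3.14, 3.14, 3.14].

### API

Orientations are given as [roll, pitch, yaw] about the fixed x, y, z axes, in that order (R = Rz(yaw) Ry(pitch) Rx(roll)).
In Python, from cell import * gives the robot as it stands.
- The arm moves only by the tool carry_out, never from a script. Its arguments are lists of equal length, an entry for each row: "slide": the shift along the world's x, y, z scaled (see below), a list of three; "dr": the turn, a rotation vector about the world's x, y, z scaled (see below), a list of three; "gripper": the opening in per cent of the stroke, from 0 (shut) to 100 (fully open). A call has 1 to 10 rows; each row is the pose to reach, as a shift and turn from the pose commanded when the call began, turning the shorter way round; what a row does not reach only later rows make up. The controller multiplies each number of a shift by 0.25 m and each number of a turn by 360 degrees. A row lasts 1/12 s, in which the tool goes at most 41.7 mm and 7.16 degrees, less where a joint would pass 70% of its speed; a pose out of reach is approached as far as the arm can. A call with a number of a shift or a turn outside -1 to 1 is refused whole. A call with a gripper value outside its range is refused whole. The fingers move at their own pace and stop on an object; "newtons" is the grip in N (left out, the last holds). Time passes only in rows, so rows that repeat a pose let the fingers close. It gives the time, the measured TCP pose, the force, the opening and the grip force at its end, in the units of the state.
- read_state(): the state, without advancing time (a new reading comes with each control period).
- camera(name): name is "side" or "top"; returns the picture (420x560x3 uint8, red, green, blue); there is no depth.
- camera_model(name): a dict with "vfov" (degrees; the focal length in pixels is half the picture's height over the tangent of half this angle, whatever the lens; pixels are square), "cx", "cy" (the principal point, pixels), "R" (3x3) and "t" (3): a world point X has camera coordinates R X + t. Camera axes: x right, y down, z forward; pixel columns grow to the right and rows downward; lengths in mm; the calibration is good to about 2 mm. A picture is of the moment at which its call begins. camera_model takes no time and is no camera call.
- sign_off(): hands the job in; it is judged then, once.
The state is a dict: "clock": time; "joints": joint angles; "qd": joint speeds; "effort": joint torques, N m; "eef_pos": TCP position; "eef_rot": TCP orientation; "wrist_force": force on the tool from outside, world axes, zero at the start; "moment": the same for the moment, N m; "finger_gap": finger opening in mm; "finger_force": force on a finger pad.
Only numpy, scipy, OpenCV 4.12 (cv2) and the standard library are available. Lean on these libraries where they do the work, as an engineer would, in place of code of your own. Each camera call takes 0.05 s, during which the arm holds its last target. There are 200 camera calls.

## Working session

There is one attempt and no reset: what is moved stays moved. The work goes in short steps, Python scripts to look and compute and a tool call to move; the robot and the scene stay as the last step left them, time stands still between calls to the robot, and variables do not carry over. Pictures are saved under pics/ and viewed, at most 10 in all, crops included, and the job is handed in when it is done.

Besides the shell and the picture viewer there is one more tool, called after ">>>" as name(argument=value, ...), one argument or row to a line, values as JSON. carry_out: Moves the arm, as the interface text tells. Its arguments: {"type":"object","properties":{"slide":{"type":"array","items":{"type":"array","items":{"type":"number","minimum":-1,"maximum":1}}},"dr":{"type":"array","items":{"type":"array","items":{"type":"number","minimum":-1,"maximum":1}}},"gripper":{"type":"array","items":{"type":"number"}},"newtons":{"type":"number"}},"required":["slide","dr","gripper"]}

```bash
mkdir -p pics
python3 - <<'E'
from cell import *
import cv2
for n in("top","side"):
    im=camera(n); cv2.imwrite(f"pics/{n}0.png",cv2.cvtColor(im,cv2.COLOR_RGB2BGR))
    m=camera_model(n); print(n,m)
print(read_state())
E
```

```text
top {'vfov': 54.42708835289843, 'cx': 282.01072282138733, 'cy': 205.94554584736, 'R': array([[-0.00949351, -0.99993791, -0.00583509],
       [-0.98964637,  0.01023122, -0.14316211],
       [ 0.14321292,  0.00441556, -0.98968205]]), 't': array([  12.81355286,  614.51781617, 1177.3230168 ])}
side {'vfov': 50.610810795480205, 'cx': 279.2371730859974, 'cy': 218.86272066624633, 'R': array([[-0.83453966, -0.55089723,  0.00747011],
       [-0.41081998,  0.61319144, -0.67470231],
       [ 0.36711102, -0.5661347 , -0.73805216]]), 't': array([528.52495823, 319.39151732, 846.38703559])}
{'clock': 0.1, 'joints': array([ 1.18444309e+00,  3.00425286e-01,  1.52151872e+00, -3.14400377e-05,
        1.32067777e+00, -6.65978849e-02]), 'qd': array([ 6.07876786e-05, -2.91161270e-04, -1.99924804e-03, -1.41701887e-03,
        1.28996157e-04,  1.59951117e-03]), 'effort': array([-8.43104754e-04, -5.32653880e+01, -3.53273535e+01,  7.08963582e-02,
        2.35901383e-02, -5.14088356e-05]), 'eef_pos': array([172.84120704, 521.99819644, 302.13778119]), 'eef_rot': array([-3.14056378e+00, -3.81008055e-05,  2.82184508e+00]), 'wrist_force': array([-0.58277065,  0.09355724, -0.52394611]), 'moment': array([-0.01345797, -0.05329871, -0.01103244]), 'finger_force': 0.0, 'finger_gap': 93.97665533161353}
```

View pics/top0.png

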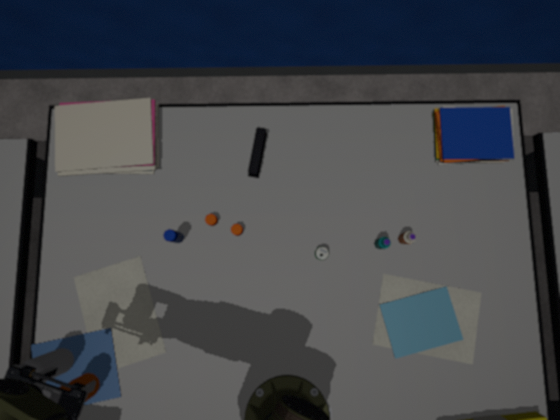

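View pics/side0.png

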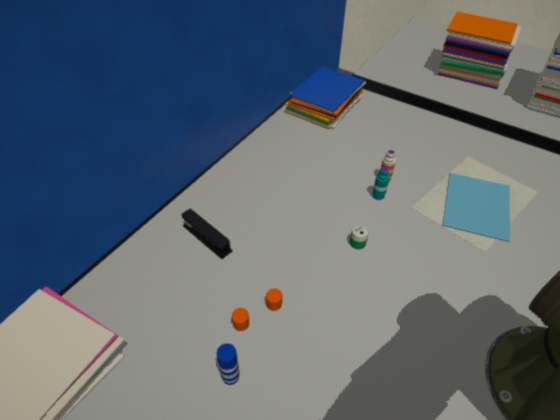

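The top view shows two orange caps at (211,219) and (237,229), the right one being ours. The orange stick is at (408,237), with the turquoise look-alike beside it at (383,242). In the side view, our cap is at (274,299) and the stick at (388,165).

```bash
cat > h.py <<'E'
from cell import *
import numpy as np, cv2
def M(n):
    m=camera_model(n); f=210/np.tan(np.radians(m['vfov'])/2); return m,f
def proj(n,X):
    m,f=M(n); c=np.array(m['R'])@np.array(X,float)+m['t']; return np.array([m['cx']+f*c[0]/c[2],m['cy']+f*c[1]/c[2]])
def ray(n,uv,z):
    m,f=M(n); R=np.array(m['R']); o=-R.T@m['t']; d=R.T@np.array([(uv[0]-m['cx'])/f,(uv[1]-m['cy'])/f,1])
    return o+d*(z-o[2])/d[2]
def outline(n,x,y,parts):  # hull mask of stacked cylinders (r,z0,z1)
    t=np.linspace(0,2*np.pi,40)
    P=[proj(n,(x+r*np.cos(a),y+r*np.sin(a),z)) for r,z0,z1 in parts for z in(z0,z1) for a in t]
    return np.array(P)
def crop(n,im,c,w=30,s=10):
    x,y=int(c[0])-w//2,int(c[1])-w//2
    return cv2.resize(cv2.cvtColor(im,cv2.COLOR_RGB2BGR)[y:y+w,x:x+w],None,fx=s,fy=s,interpolation=cv2.INTER_NEAREST),(x,y)
E
python3 - <<'E'
from h import *
T,S=camera("top"),camera("side")
out=[]
for n,im,cs in(("top",T,[(237,229),(400,238)]),("side",S,[(274,299),(386,170)])):
    row=[]
    for c in cs:
        w=40; a,o=crop(n,im,c,w,7)
        a=cv2.convertScaleAbs(a,alpha=1.5)
        for k in range(0,w,5):
            cv2.putText(a,str(o[0]+k),(k*7,8),0,.3,(0,255,0)); cv2.putText(a,str(o[1]+k),(0,k*7+8),0,.3,(0,255,0))
        row.append(a)
    out.append(np.hstack(row))
cv2.imwrite("pics/c1.png",np.vstack(out))
# colour blob orange
for n,im in(("top",T),("side",S)):
    h=cv2.cvtColor(im,cv2.COLOR_RGB2HSV); m=cv2.inRange(h,(3,150,60),(18,255,255))
    k,_,st,ce=cv2.connectedComponentsWithStats(m)
    for i in range(1,k):
        if st[i,4]>8: print(n,st[i],ce[i].round(2),ray(n,ce[i],25).round(1))
E
```

```text
top [434 110  40  52 246] [442.34 139.69] [ 820.1 -492.9   25. ]
top [206 214  11  11  97] [211.09 219.18] [579.1 221.9  25. ]
top [231 224  12  11  98] [236.66 228.97] [548.6 144.2  25. ]
side [ 447   12   70   32 1372] [482.45  27.25] [  558.8 -1405.8    25. ]
side [440  66  60  15  96] [469.97  73.02] [  488.6 -1012.3    25. ]
side [288  90  74  32 486] [319.98 107.37] [ 823.8 -526.1   25. ]
side [537  93  23   9  28] [547.11  97.5 ] [  226.2 -1000.1    25. ]
side [382 163  12   7  31] [387.94 166.42] [ 522.7 -381.1   25. ]
side [266 289  16  22 291] [273.53 299.09] [548.  151.6  25. ]
side [232 308  17  23 318] [239.99 318.99] [578.7 229.2  25. ]
```

View pics/c1.png

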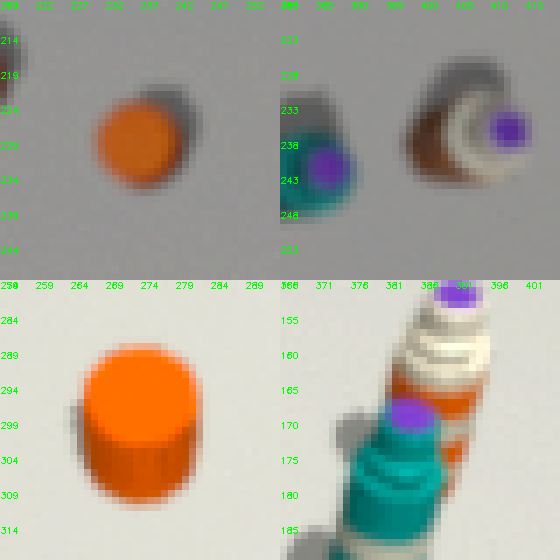

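The cap outline is clear in both views, about 231–242 × 224–234 in the top view and 266–281 × 289–310 in the side view. The stick's violet glue top is at about (412,236) in top and (391,152) in side. I'll fit positions from these.

```bash
cat >> h.py <<'E'
from scipy.optimize import least_squares
def blobs(im,lo,hi,amin=6):
    h=cv2.cvtColor(im,cv2.COLOR_RGB2HSV); k,_,st,ce=cv2.connectedComponentsWithStats(cv2.inRange(h,lo,hi))
    return [(ce[i],st[i]) for i in range(1,k) if st[i,4]>=amin]
def hullc(P):
    m=cv2.moments(cv2.convexHull(P.astype(np.float32))); return np.array([m['m10'],m['m01']])/m['m00']
def fitcyl(n,c,parts,x0):
    return least_squares(lambda p:hullc(outline(n,p[0],p[1],parts))-c,x0,diff_step=1e-4).x
E
python3 - <<'E'
from h import *
T,S=camera("top"),camera("side")
print("cap top",fitcyl("top",(236.66,228.97),[(17.5,0,36)],(548,148)),"side",fitcyl("side",(273.53,299.09),[(17.5,0,36)],(548,148)))
for n,im in(("top",T),("side",S)):
    for c,st in blobs(im,(125,90,60),(150,255,255)): print(n,c,st,ray(n,c,94).round(1))
# two-ray triangulated height check for glue
from itertools import product
def tri(a,b):
    P=lambda z:ray("top",a,z)-ray("side",b,z)
    z=least_squares(lambda z:P(z[0])[:2],[50.]); return z.x,ray("top",a,z.x[0]),ray("side",b,z.x[0])
vt=[c for c,_ in blobs(T,(125,90,60),(150,255,255))];vs=[c for c,_ in blobs(S,(125,90,60),(150,255,255))]
for a,b in product(vt,vs): print(a,b,tri(a,b))
E
```

```text
cap top [549.08295423 144.78043513] side [550.32879318 148.13386076]
top [459. 158.] [445 158  29   1  29] [ 743.1 -509.9   94. ]
top [412. 236.] [410 234   5   5  21] [ 517.6 -360.9   94. ]
top [386.5 241.5] [385 240   4   4  16] [ 502.8 -288.1   94. ]
side [472.  44.] [466  43  13   3  13] [  525.2 -1081.3    94. ]
side [496.  49.] [490  48  13   3  13] [  443.8 -1091.9    94. ]
side [472.08  81.43] [439  74  58  15 100] [ 447.7 -829.5   94. ]
side [390.93333333 151.6       ] [389 150   5   4  15] [ 518.5 -359.2   94. ]
side [384.15789474 168.52631579] [382 167   6   4  19] [ 505.1 -286.9   94. ]
side [ 51.5        289.35714286] [ 45 286  14   8  14] [899.6 411.6  94. ]
[459. 158.] [472.  44.] (array([406.02991698]), array([ 661.40171059, -372.28765279,  406.02991698]), array([ 414.37981142, -385.19051226,  406.02991698]))
[459. 158.] [496.  49.] (array([418.06429915]), array([ 658.25200855, -366.98047351,  418.06429915]), array([ 364.21837035, -364.3324843 ,  418.06429915]))
[459. 158.] [472.08  81.43] (array([315.87401255]), array([ 684.99778986, -412.04653212,  315.87401255]), a
[... 1844 characters left out ...]
899,  490.36615906]))
[386.5 241.5] [472.08  81.43] (array([415.16350157]), array([ 485.28039015, -207.8813072 ,  415.16350157]), array([ 367.13673957, -222.00486324,  415.16350157]))
[386.5 241.5] [390.93333333 151.6       ] (array([163.27328018]), array([ 498.9894364 , -270.76148785,  163.27328018]), array([ 494.50712051, -272.05827246,  163.27328018]))
[386.5 241.5] [384.15789474 168.52631579] (array([93.5726197]), array([ 502.78287297, -288.16109192,   93.5726197 ]), array([ 505.27908968, -287.41097328,   93.5726197 ]))
[386.5 241.5] [ 51.5        289.35714286] (array([618.65081124]), array([ 474.20565718, -157.08410388,  618.65081124]), array([448.60578904, 526.72915492, 618.65081124]))
```

Cap is at about (549.7, 146.5) and the stick at about (518, −360); the glue height triangulates to 93 mm, which matches. I'll centre the cap by squeezing along y first, then grip along x.

>>> carry_out(
  slide=[
    [0.75,-0.75,0],
    [0.75,-0.75,0],
    [0.75,-0.75,0],
    [0.75,-0.75,0],
    [0.75,-0.75,0],
    [0.75,-0.75,0],
    [0.75,-0.75,0],
    [0.75,-0.75,0],
    [0.75,-0.75,0],
  ],
  dr=[
    [0,0,0.051],
    [0,0,0.051],
    [0,0,0.051],
    [0,0,0.051],
    [0,0,0.051],
    [0,0,0.051],
    [0,0,0.051],
    [0,0,0.051],
    [0,0,0.051],
  ],
  gripper=[64,64,64,64,64,64,64,64,64],
  newtons=5,
)

```text
clock: 1.05
eef_pos: [360.9, 334.0, 302.7]
eef_rot: [3.142, -0.0, 3.14]
wrist_force: [-0.7, 0.3, -1.1]
finger_gap: 60.1
finger_force: 0.0
```

>>> carry_out(
  slide=[
    [0.757,-0.752,-0.4],
    [0.757,-0.752,-0.4],
    [0.757,-0.752,-0.4],
    [0.757,-0.752,-0.4],
    [0.757,-0.752,-0.4],
    [0.757,-0.752,-0.4],
    [0.757,-0.752,-0.4],
    [0.757,-0.752,-0.4],
    [0.757,-0.752,-0.4],
    [0.757,-0.752,-0.4],
  ],
  dr=[
    [0,0,0],
    [0,0,0],
    [0,0,0],
    [0,0,0],
    [0,0,0],
    [0,0,0],
    [0,0,0],
    [0,0,0],
    [0,0,0],
    [0,0,0],
  ],
  gripper=[64,64,64,64,64,64,64,64,64,64],
)

```text
clock: 1.88
eef_pos: [549.1, 148.0, 202.7]
eef_rot: [3.141, -0.0, -3.14]
wrist_force: [0.0, 0.5, 0.0]
finger_gap: 60.3
finger_force: 0.0
```

>>> carry_out(
  slide=[
    [0,0,-0.1],
    [0,0,-0.2],
    [0,0,-0.3],
    [0,0,-0.4],
    [0,0,-0.4],
    [0,0,-0.4],
    [0,0,-0.4],
    [0,0,-0.4],
    [0,0,-0.4],
    [0,0,-0.4],
  ],
  dr=[
    [0,0,0],
    [0,0,0],
    [0,0,0],
    [0,0,0],
    [0,0,0],
    [0,0,0],
    [0,0,0],
    [0,0,0],
    [0,0,0],
    [0,0,0],
  ],
  gripper=[64,64,64,64,64,30,30,30,30,30],
  newtons=5,
)

```text
clock: 2.72
eef_pos: [550.1, 146.9, 104.1]
eef_rot: [3.141, 0.002, -3.141]
wrist_force: [-2.6, 0.6, 7.7]
finger_gap: 34.7
finger_force: 5.0
```

>>> carry_out(
  slide=[
    [0,0,0],
    [0,0,0],
    [0,0,0],
    [0,0,0],
    [0,0,0],
  ],
  dr=[
    [0,0,0],
    [0,0,0],
    [0,0,0],
    [0,0,0],
    [0,0,0],
  ],
  gripper=[30,30,30,30,30],
)

```text
clock: 3.13
eef_pos: [550.1, 146.9, 104.1]
eef_rot: [3.141, 0.002, -3.141]
wrist_force: [-1.5, 1.2, 7.9]
finger_gap: 35.0
finger_force: 5.0
```

Run:
```python
from h import *
s=read_state(); print(s['eef_pos'],s['finger_gap'],s['finger_force'],s['clock'])
a=crop("top",camera("top"),(237,229),56,7)[0]; b=crop("side",camera("side"),(274,299),56,7)[0]
cv2.imwrite("pics/g1.png",cv2.convertScaleAbs(np.hstack([a,b]),alpha=1.4))
```

```text
[550.12081602 146.88639158 104.11219245] 34.99649113836024 5.000456261186628 3.1333
```

View pics/g1.png

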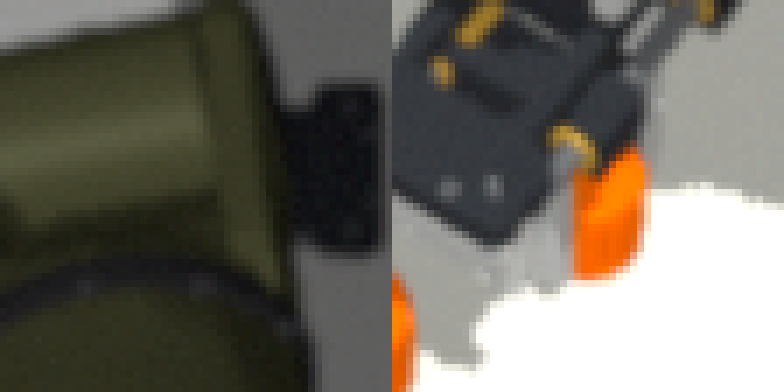

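The side view shows the cap between the fingers, with a gap of 35.0 mm, so it is now centred in y at 146.9. The 8 N upward force suggests the fingertips touch the desk once closed. I'll open, lift 8 mm, turn −90° and grip along x.

>>> carry_out(
  slide=[
    [0,0,0],
    [0,0,0],
    [0,0,0],
    [0,0,0],
    [0,0,0],
    [0,0,0.032],
    [0,0,0.032],
    [0,0,0.032],
  ],
  dr=[
    [0,0,0],
    [0,0,0],
    [0,0,0],
    [0,0,0],
    [0,0,0],
    [0,0,0],
    [0,0,-0.02],
    [0,0,-0.03],
  ],
  gripper=[64,64,64,64,64,64,64,64],
)

```text
clock: 3.9
eef_pos: [549.9, 146.6, 111.6]
eef_rot: [3.141, 0.001, 2.948]
wrist_force: [-0.4, 0.3, -0.1]
finger_gap: 60.2
finger_force: 0.0
```

>>> carry_out(
  slide=[
    [0,0,0],
    [0,0,0],
    [0,0,0],
    [0,0,0],
    [0,0,0],
    [0,0,0],
    [0,0,0],
    [0,0,0],
    [0,0,0],
    [0,0,0],
  ],
  dr=[
    [0,0,-0.11],
    [0,0,-0.11],
    [0,0,-0.11],
    [0,0,-0.11],
    [0,0,-0.11],
    [0,0,-0.11],
    [0,0,-0.11],
    [0,0,-0.11],
    [0,0,-0.11],
    [0,0,-0.11],
  ],
  gripper=[64,64,64,64,64,64,64,64,64,64],
)

```text
clock: 4.73
eef_pos: [549.7, 146.6, 110.8]
eef_rot: [3.141, 0.0, 2.264]
wrist_force: [-1.6, 0.0, -0.7]
finger_gap: 60.5
finger_force: 0.0
```

>>> carry_out(
  slide=[
    [0,0,0],
    [0,0,0],
    [0,0,0],
    [0,0,0],
    [0,0,0],
    [0,0,0],
    [0,0,0],
    [0,0,0],
  ],
  dr=[
    [0,0,-0.11],
    [0,0,-0.11],
    [0,0,-0.11],
    [0,0,-0.11],
    [0,0,-0.11],
    [0,0,-0.11],
    [0,0,-0.11],
    [0,0,-0.11],
  ],
  gripper=[64,64,64,64,64,64,64,64],
)

```text
clock: 5.4
eef_pos: [549.7, 146.6, 110.7]
eef_rot: [-3.142, 0.0, 1.575]
wrist_force: [-0.5, 0.4, 0.4]
finger_gap: 60.3
finger_force: 0.0
```

>>> carry_out(
  slide=[
    [0,0,0],
    [0,0,0],
    [0,0,0],
    [0,0,0],
    [0,0,0],
    [0,0,0],
    [0,0,0],
    [0,0,0],
  ],
  dr=[
    [0,0,0],
    [0,0,0],
    [0,0,0],
    [0,0,0],
    [0,0,0],
    [0,0,0],
    [0,0,0],
    [0,0,0],
  ],
  gripper=[30,30,30,30,30,30,30,30],
  newtons=5,
)

```text
clock: 6.07
eef_pos: [549.7, 146.6, 110.7]
eef_rot: [3.142, 0.0, 1.572]
wrist_force: [1.1, -0.4, -0.8]
finger_gap: 35.0
finger_force: 5.0
```

>>> carry_out(
  slide=[
    [0,0,0],
    [0,0,0],
    [0,0,0.1],
    [0,0,0.2],
    [0,0,0.3],
    [0,0,0.4],
    [0,0,0.52],
    [0,0,0.52],
  ],
  dr=[
    [0,0,0],
    [0,0,0],
    [0,0,0],
    [0,0,0],
    [0,0,0],
    [0,0,0],
    [0,0,0],
    [0,0,0],
  ],
  gripper=[30,30,30,30,30,30,30,30],
  newtons=50,
)

```text
clock: 6.73
eef_pos: [550.9, 146.9, 246.4]
eef_rot: [3.134, -0.002, 1.572]
wrist_force: [-0.8, -0.6, 0.2]
finger_gap: 34.4
finger_force: 50.0
```

>>> carry_out(
  slide=[
    [0,-0.12,0],
    [0,-0.24,0],
    [0,-0.36,0],
    [0,-0.48,0],
    [0,-0.6,0],
    [0,-0.72,0],
    [0,-0.84,0],
    [0,-0.96,0],
    [0,-1,0],
    [0,-1,0],
  ],
  dr=[
    [0,0,0],
    [0,0,0],
    [0,0,0],
    [0,0,0],
    [0,0,0],
    [0,0,0],
    [0,0,0],
    [0,0,0],
    [0,0,0],
    [0,0,0],
  ],
  gripper=[30,30,30,30,30,30,30,30,30,30],
)

```text
clock: 7.57
eef_pos: [549.5, -105.2, 240.3]
eef_rot: [-3.141, -0.0, 1.569]
wrist_force: [-0.5, 0.0, -0.4]
finger_gap: 34.1
finger_force: 50.0
```

>>> carry_out(
  slide=[
    [0,-0.12,0],
    [0,-0.24,0],
    [0,-0.36,0],
    [0,-0.48,0],
    [0,-0.6,0],
    [0,-0.72,0],
    [0,-0.84,0],
    [0,-0.96,0],
    [0,-1,0],
    [0,-1,0],
  ],
  dr=[
    [0,0,0],
    [0,0,0],
    [0,0,0],
    [0,0,0],
    [0,0,0],
    [0,0,0],
    [0,0,0],
    [0,0,0],
    [0,0,0],
    [0,0,0],
  ],
  gripper=[30,30,30,30,30,30,30,30,30,30],
)

```text
clock: 8.4
eef_pos: [549.8, -353.9, 240.0]
eef_rot: [-3.141, -0.0, 1.57]
wrist_force: [0.2, 0.5, -0.3]
finger_gap: 34.5
finger_force: 50.0
```

>>> carry_out(
  slide=[
    [-0.06,-0.013,0],
    [-0.127,-0.026,0],
    [-0.127,-0.026,0],
    [-0.127,-0.026,0],
    [-0.127,-0.026,0],
  ],
  dr=[
    [0,0,0],
    [0,0,0],
    [0,0,0],
    [0,0,0],
    [0,0,0],
  ],
  gripper=[30,30,30,30,30],
)

```text
clock: 8.82
eef_pos: [518.8, -358.5, 241.0]
eef_rot: [3.141, 0.0, 1.573]
wrist_force: [0.4, 0.1, 0.4]
finger_gap: 34.0
finger_force: 50.0
```

Run:
```python
from h import *
s=read_state(); print(s['eef_pos'],s['eef_rot'],s['finger_gap'],s['finger_force'],s['clock'],s['wrist_force'])
a=crop("top",camera("top"),(405,238),60,6)[0]; S=camera("side");b=crop("side",S,(388,150),60,6)[0]
cv2.imwrite("pics/g2.png",cv2.convertScaleAbs(np.hstack([a,b]),alpha=1.4))
cv2.imwrite("pics/side2.png",cv2.cvtColor(S,cv2.COLOR_RGB2BGR))
```

```text
[ 518.82823247 -358.47795032  240.95174079] [3.14105516e+00 5.74452160e-05 1.57263680e+00] 33.95343141471059 50.00000227242708 8.8167 [0.4109475  0.14542357 0.39377336]
```

View pics/g2.png

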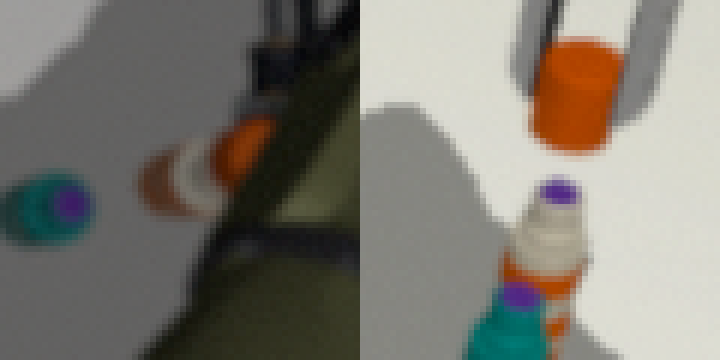

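The top view shows the cap partly hidden by the arm. In the side view the cap hangs at about (386,136), right above the violet neck top at (391,152). I'll compare its predicted and measured position to calibrate the side camera.

Run:
```python
from h import *
S=camera("side")
s=read_state(); x,y,z=s['eef_pos']; print(x,y,z)
m=z-110.7
P=outline("side",x,y,[(17.5,m,m+36)]); print("pred c",hullc(P),"box",P.min(0),P.max(0))
for c,st in blobs(S,(3,150,60),(18,255,255)):
    if 340<c[0]<420 and c[1]<180: print("orange",c,st)
for c,st in blobs(S,(125,90,60),(150,255,255)):
    if 370<c[0]<400: print("violet",c,st)
print("pred glue at (518.05,-360.05,94)",proj("side",(518.05,-360.05,94)),proj("top",(518.05,-360.05,94)))
T=camera("top")
for c,st in blobs(T,(125,60,40),(150,255,255),4): print("topviolet",c,st)
# sub-pixel: violet weighted by saturation of violet-ness
for n,im,c in(("side",S,(391,151.5)),("top",T,(412,236))):
    u,v=int(c[0])-6,int(c[1])-5; p=im[v:v+11,u:u+13].astype(float); w=np.clip(p[...,2]-p[...,1]-12,0,None)
    yy,xx=np.mgrid[v:v+11,u:u+13]; print(n,(w*xx).sum()/w.sum(),(w*yy).sum()/w.sum(),w.max())
```

```text
518.6200111655031 -359.12218905351773 240.61283230404712
pred c [395.00352362 134.88585438] box [386.7034141  124.98043158] [403.45525108 144.87404844]
orange [393.45909091 135.29545455] [387 127  15  18 220]
orange [387.67647059 166.44117647] [382 163  12   7  34]
orange [390.14285714 174.28571429] [389 173   3   3   7]
violet [390.83333333 151.91666667] [389 151   5   3  12]
violet [384.11764706 168.70588235] [382 167   6   4  17]
pred glue at (518.05,-360.05,94) [391.21802668 151.48884848] [411.69222222 235.84090323]
topviolet [501. 107.] [498 107   7   1   7]
topviolet [440. 115.] [440 113   1   5   5]
topviolet [441. 133.] [441 129   1   9   9]
topviolet [442.1 153.5] [442 149   2  10  10]
topviolet [459.5 158. ] [445 158  30   1  30]
topviolet [386.28571429 241.5       ] [385 240   4   4  14]
side 390.77113702623905 151.701166180758 54.0
top nan nan 0.0<stdin>:16: RuntimeWarning: invalid value encountered in scalar divide
```

Run:
```python
from h import *
S=camera("side"); s=read_state(); x,y,z=s['eef_pos']; m=z-110.7; print(x,y,z)
H=cv2.convexHull((outline("side",x,y,[(17.5,m,m+36)])*16).astype(np.float32)).astype(int)
k=np.zeros((420*16,560*16),np.uint8); cv2.fillConvexPoly(k,H,255)
pm=cv2.resize(k,(560,420),interpolation=cv2.INTER_AREA)/255.  # pixel i covers [i,i+1): centre i+.5
w=np.clip((S[...,0].astype(float)-S[...,2]),0,None)
for v in range(126,148):
    r=w[v,375:415]; q=np.clip(r/np.median(r[14:22]),0,1) if r.max()>60 else r*0
    a=np.clip(pm[v,375:415],0,1); t=np.arange(375,415)
    e=lambda p:(p@t/p.sum(),p.sum()) if p.sum()>1 else None
    print(v,"pred",e(a),"meas",e(q))
```

```text
518.3206803908366 -359.48408255931776 240.5103540184541
126 pred (np.float64(395.23416789396174), np.float64(10.650980392156862)) meas None
127 pred (np.float64(395.5430157261794), np.float64(12.71764705882353)) meas (np.float64(394.2680221811459), np.float64(10.92929292929293))
128 pred (np.float64(395.7878270762229), np.float64(13.788235294117648)) meas (np.float64(394.39466923570967), np.float64(12.308300395256918))
129 pred (np.float64(395.87622415669205), np.float64(14.415686274509804)) meas (np.float64(394.6812737364885), np.float64(13.529644268774703))
130 pred (np.float64(395.74919527897), np.float64(14.619607843137254)) meas (np.float64(394.7048630519844), np.float64(14.198412698412698))
131 pred (np.float64(395.5201180257511), np.float64(14.619607843137254)) meas (np.float64(394.53910149750425), np.float64(14.309523809523808))
132 pred (np.float64(395.2645872546384), np.float64(14.584313725490196)) meas (np.float64(394.36057426836004), np.float64(14.1484375))
133 pred (np.float64(395.02830188679246), np.float64(14.549019607843137)) meas (np.float64(394.22810931399886), np.f
[... 955 characters left out ...]
float64(393.0377241805813), np.float64(13.531380753138075))
141 pred (np.float64(393.528583992964), np.float64(13.376470588235293)) meas (np.float64(393.2928311057109), np.float64(13.603305785123966))
142 pred (np.float64(393.7886100386101), np.float64(12.188235294117646)) meas (np.float64(393.50434782608687), np.float64(13.472803347280337))
143 pred (np.float64(394.06499608457324), np.float64(10.015686274509804)) meas (np.float64(393.6737057220709), np.float64(12.284518828451883))
144 pred (np.float64(394.35559006211184), np.float64(5.050980392156863)) meas (np.float64(394.0183486238532), np.float64(11.065989847715738))
145 pred None meas None
146 pred None meas None
147 pred None meas None
```

>>> carry_out(
  slide=[
    [0,0,-0.05],
    [0,0,-0.1],
    [0,0,-0.136],
    [0,0,-0.136],
    [0,0,-0.136],
    [0,0,-0.136],
    [0,0,-0.136],
  ],
  dr=[
    [0,0,0],
    [0,0,0],
    [0,0,0],
    [0,0,0],
    [0,0,0],
    [0,0,0],
    [0,0,0],
  ],
  gripper=[30,30,30,30,30,30,30],
)

```text
clock: 9.65
eef_pos: [518.0, -360.0, 207.2]
eef_rot: [3.141, 0.001, 1.571]
wrist_force: [-0.5, -0.0, -0.3]
finger_gap: 34.8
finger_force: 50.0
```

Run:
```python
from h import *
s=read_state(); print(s['eef_pos'],s['eef_rot'],s['finger_gap'],s['clock'],s['wrist_force'])
T=camera("top"); a=crop("top",T,(408,238),40,9)[0]; S=camera("side");b=crop("side",S,(390,155),40,9)[0]
cv2.imwrite("pics/g3.png",cv2.convertScaleAbs(np.hstack([a,b]),alpha=1.4))
```

```text
[ 518.04064382 -360.04147514  207.17364167] [3.14091080e+00 5.37794508e-04 1.57139058e+00] 34.7801779996692 9.65 [-0.51050636 -0.04132951 -0.28772043]
```

View pics/g3.png

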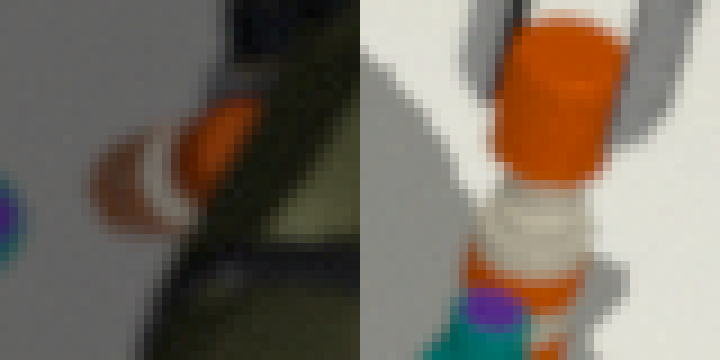

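In the side view the cap mouth centre (crop x 539) lines up along the tilted axis with the shoulder centre (crop x 533), so the cap is aligned. I'll lower it gently over the neck.

>>> carry_out(
  slide=[
    [0,0,-0.008],
    [0,0,-0.016],
    [0,0,-0.024],
    [0,0,-0.032],
    [0,0,-0.04],
    [0,0,-0.048],
    [0,0,-0.048],
    [0,0,-0.048],
  ],
  dr=[
    [0,0,0],
    [0,0,0],
    [0,0,0],
    [0,0,0],
    [0,0,0],
    [0,0,0],
    [0,0,0],
    [0,0,0],
  ],
  gripper=[30,30,30,30,30,30,30,30],
)

```text
clock: 10.42
eef_pos: [517.9, -359.9, 194.5]
eef_rot: [-3.141, -0.0, 1.572]
wrist_force: [0.4, 0.1, -0.3]
finger_gap: 34.1
finger_force: 50.0
```

>>> carry_out(
  slide=[
    [0,0,-0.008],
    [0,0,-0.016],
    [0,0,-0.024],
    [0,0,-0.032],
    [0,0,-0.036],
    [0,0,-0.036],
  ],
  dr=[
    [0,0,0],
    [0,0,0],
    [0,0,0],
    [0,0,0],
    [0,0,0],
    [0,0,0],
  ],
  gripper=[30,30,30,30,30,30],
  newtons=58,
)

```text
clock: 10.92
eef_pos: [518.1, -360.3, 186.6]
eef_rot: [3.14, 0.001, 1.571]
wrist_force: [-0.8, -0.7, 8.8]
finger_gap: 34.7
finger_force: 58.0
```

>>> carry_out(
  slide=[
    [0,0,-0.004],
    [0,0,-0.008],
    [0,0,-0.012],
    [0,0,-0.016],
    [0,0,-0.02],
    [0,0,-0.02],
    [0,0,-0.02],
  ],
  dr=[
    [0,0,0],
    [0,0,0],
    [0,0,0],
    [0,0,0],
    [0,0,0],
    [0,0,0],
    [0,0,0],
  ],
  gripper=[30,30,30,30,30,30,30],
)

```text
clock: 11.5
eef_pos: [518.0, -359.8, 180.8]
eef_rot: [3.141, -0.0, 1.572]
wrist_force: [-1.2, 1.7, 4.3]
finger_gap: 34.2
finger_force: 58.0
```

>>> carry_out(
  slide=[
    [0,0,-0.004],
    [0,0,-0.008],
    [0,0,-0.01],
    [0,0,-0.01],
    [0,0,-0.01],
    [0,0,-0.01],
  ],
  dr=[
    [0,0,0],
    [0,0,0],
    [0,0,0],
    [0,0,0],
    [0,0,0],
    [0,0,0],
  ],
  gripper=[30,30,30,30,30,30],
)

```text
clock: 12.0
eef_pos: [518.4, -360.1, 180.6]
eef_rot: [3.139, 0.002, 1.571]
wrist_force: [-5.0, 5.0, 22.6]
finger_gap: 34.3
finger_force: 58.0
```

Run:
```python
from h import *
s=read_state(); print(s['eef_pos'],s['eef_rot'],s['finger_gap'],s['clock'],s['wrist_force'],s['moment'])
S=camera("side");b=crop("side",S,(388,160),44,13)[0]
cv2.imwrite("pics/g4.png",cv2.convertScaleAbs(b,alpha=1.4))
```

```text
[ 518.35720915 -360.09664917  180.62443687] [3.13942153e+00 1.54803915e-03 1.57149670e+00] 34.33663353982343 12.0 [-5.032802    5.04658047 22.63889037] [1.12668367 1.28593929 0.00605853]
```

View pics/g4.png

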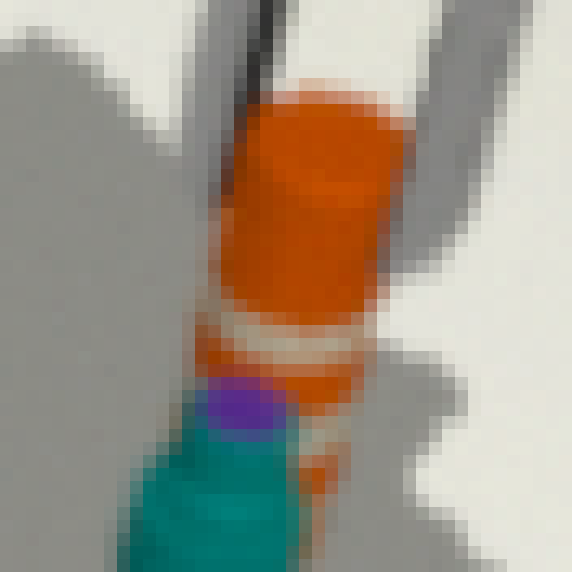

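Run:
```python
from h import *
S=camera("side")
for d in(70,77):
    P=outline("side",518.3,-360.1,[(17.5,d,d+36)]); print(d,P.min(0),P.max(0))
for x,lo in((388,0),(389,0),(390,0),(391,0)): print(x,[(v,int(S[v,x,0])-int(S[v,x,2])) for v in list(range(142,148))+list(range(158,170))])
s=read_state(); print(s['eef_pos'],s['wrist_force'],s['finger_force'],s['clock'])
```

```text
70 [382.80424112 143.6658031 ] [398.81160713 162.75749001]
77 [383.27545953 141.53891783] [399.36652942 160.72016939]
388 [(142, 8), (143, 8), (144, 18), (145, 56), (146, 118), (147, 132), (158, 126), (159, 126), (160, 127), (161, 126), (162, 114), (163, 49), (164, 26), (165, 39), (166, 80), (167, 126), (168, 78), (169, 18)]
389 [(142, 8), (143, 11), (144, 37), (145, 82), (146, 132), (147, 131), (158, 126), (159, 127), (160, 127), (161, 125), (162, 126), (163, 62), (164, 31), (165, 40), (166, 81), (167, 128), (168, 125), (169, 86)]
390 [(142, 8), (143, 10), (144, 35), (145, 79), (146, 132), (147, 131), (158, 126), (159, 127), (160, 127), (161, 128), (162, 122), (163, 58), (164, 30), (165, 42), (166, 85), (167, 128), (168, 127), (169, 92)]
391 [(142, 9), (143, 10), (144, 28), (145, 69), (146, 132), (147, 132), (158, 126), (159, 125), (160, 126), (161, 127), (162, 114), (163, 44), (164, 25), (165, 50), (166, 95), (167, 126), (168, 123), (169, 67)]
[ 518.33654804 -360.08726232  180.589808  ] [-4.4622908   5.31520016 22.41390385] 58.02358770277351 12.1
```

The mouth edge measures at row 163, against 162.8 predicted for fully home and 160.7 if it hadn't clicked. The push is steady at 22 N with a 58 N grip, so I'm handing in.

```bash
python3 -c "
from cell import *
print(sign_off())"
```

```text
the job is handed in; nothing more can be done
None
```

The cap is on the orange glue stick, clicked and fully home, with the arm still gripping it and pressing down at about 22 N; I handed the job in at 12.1 s and no verdict came back.

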